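Slide the mould crate home into its dock

ROBOT

A 6-joint arm with a two-finger parallel gripper is mounted at the origin on the work surface. World frame = base frame: x ahead of the robot, y to its left, z up, the work surface at z = 0. Lengths are in m, angles in degrees, forces in N, time in s.
With the tool pointing down it reaches from about 0.325 to 0.775 m from the base axis. Payload 5.5 kg.
Tool frame: the origin (TCP) lies at the centre of the arm's flange, where the gripper is bolted on; the fingertips stand 182 mm ahead of it and the grasp point (between the pads) lies 163 mm ahead of it; z points along the fingers, y is the direction in which the jaws open and shut (so a half turn about z gives the same grasp; the last joint's range is limited). The gripper opens to 88 mm and grips with 3 to 60 N. Pads are 20 mm wide; open, the fingers measure 115 mm over their backs; the gripper's body (75 mm by 178 mm) begins 61 mm behind the grasp point.
Start: joints at [-69.769, 5.22, 70.514, -0, 104.267, -3.249], TCP at [0.239, -0.55, 0.405] pointing down, gripper open.
Joint ranges: [-164.24, 164.24], [-49.07, 125.15], [9.68, 141.18], [-86.29, 266.29], [3.28, 154.24], [-151.56, 151.56]. Speed limits (degrees/s): [147.25, 147.25, 172.46, 180, 180, 180].

INTERFACE

Orientations are given as [roll, pitch, yaw] about the fixed x, y, z axes, in that order (R = Rz(yaw) Ry(pitch) Rx(roll)).
In Python, from station import r gives the robot as it stands. The module is installed in compiled form; this text tells all that it offers. Calls block until the motion is done:
- r.reach(position, orientation): joint-space move of the TCP to a pose.
- r.servo_line(position, rotation=None, speed=0.15): straight line of the TCP; rotation=None keeps the orientation; speed is the mean speed in m/s.
- r.move_joints(angles): joint-space move.
- r.let_go() and r.grab(squeeze=None): open the fingers fully, or close them until they stop; squeeze is the grip in N (None keeps the last).
- r.wait(seconds).
- r.inverse_kinematics(position, orientation): joint angles nearest the present ones, or None.
- r.sense(): the state.
- r.snapshot(name): name is "side" or "top"; returns a dict with "frame" (420x560x3 uint8, red, green, blue), "fx", "fy", "cx", "cy" (pixels), "R" (3x3) and "t" (3): a world point X has camera coordinates R X + t. Camera axes: x right, y down, z forward; pixel columns grow to the right and rows downward; lengths in m; the calibration is good to about 2 mm. A picture is of the moment at which its call begins. There is no depth.
A pose or a line that the arm cannot do raises r.IKError and nothing moves.
- r.hand_in(): hands the job in, once; it reports no verdict.
The state is a dict: "clock": time; "joints": joint angles; "joint_vel": joint speeds; "joint_torque": joint torques, N m; "tcp_pos": TCP position; "orientation": TCP orientation; "contact_force": force on the tool from outside, world axes, zero at the start; "torque": the same for the moment, N m; "opening": finger opening in m.
Only numpy, scipy, OpenCV 4.12 (cv2) and the standard library are available. Lean on these libraries where they do the work, as an engineer would, in place of code of your own. Each camera call takes 0.05 s, during which the arm holds its last target. There are 200 camera calls.

TASK

Push the tall, heavy crate of plaster moulds across the bench into the low wooden dock until it stands fully home and square against the dock's back stop. It has to slide upright without rocking, so push gently and low, on the toe board along its foot; do not lift it, and leave everything else where it stands. Finish with the hand clear of the crate.

Things in the scene. Friction and masses are not known exactly. Their poses are not given: they have to be found in the camera images.
- crate: Tall slatted crate of white plaster moulds, loose, 1.0-1.7 kg. Origin: centre of its 140 (x) x 160 (y) mm underside. Column x -20 to +70 mm, 240 mm tall. On the robot's side a solid toe board, 160 wide, 40 high, x -70 to -20; push its near face (x = -70). +x points roughly to the dock. Pushed low by two spaced contacts (open fingers) it slides at 5-12 N and follows them; at half height it tips.
- dock: Fixed wooden dock, walls 50 mm high, no floor or roof. Origin: on the bench, middle of the back stop's near face; +x points away from the opening, through the stop. Cheeks' inner faces y = +-95 mm, x -90 to 0, with ends flared to 245 mm apart at x = -130. Crate home: far face on the stop, crate origin at x = -70 mm, y = 0, axes parallel to the dock's; the toe board stays outside.
- mug: White ceramic mug, 76 mm across, 90 mm high, beside the lane or the dock; origin at the centre of its underside. Leave alone.
- can: Metal can, 80 mm across, 110 mm high, beside the lane or the dock; origin at the centre of its underside. Leave alone.
- bowl: Terracotta bowl, 120 mm across, 55 mm high, beside the dock on the right; origin at the centre of its underside. Leave alone.
- brush: Brush lying on the bench on the left, along its x; origin under its middle. Leave alone.
- bottle: White plastic bottle, 60 mm across, 170 mm high, beside the lane or the dock; origin at the centre of its underside. Leave alone.
- vase: Small terracotta vase, 84 mm across, 100 mm high, beside the lane or the dock; origin at the centre of its underside. Leave alone.
- mallet: Wooden hammer lying on the bench on the right, along its x; origin under its middle. Leave alone.

How it is judged (in metres and radians):
On the way:
1. the upright crate has slid between the dock's cheeks (x of crate in the frame of dock above -0.13 m and angle between crate's own z axis and vertical below 0.06 rad), for 0.05 s.
At the end, for the whole second after the job is handed in: The crate stands flat, upright and at rest in the dock: its origin within 10 mm of home along the dock's x (x above -80 mm), within 20 mm of the middle, and turned no more than 0.07 rad (4 degrees) from square (x of crate in the frame of dock above -0.08 m and y of crate in the frame of dock between -0.02 and 0.02 m and angle between the x axis of crate and the x axis of dock, either way round below 0.07 rad and angle between crate's own z axis and vertical below 0.03 rad and height (world z) of crate below 0.006 m and linear speed of crate below 0.01 m/s); the robot touches nothing.
It fails at once if the crate rocks or tips: it leans more than 0.1 rad (6 degrees) (angle between crate's own z axis and vertical above 0.1 rad).
It fails at once if the crate is lifted off the bench (its underside's centre rises more than 12 mm) (height (world z) of crate above 0.012 m).
It fails at once if the crate is shoved or thrown, faster than 0.35 m/s (linear speed of crate above 0.35 m/s).
It fails at once if anything else on the bench is shifted by more than 25 mm or knocked over (distance of any of mug, bottle, can, vase, bowl, brush, mallet from where it was at the start of the episode above 0.025 m or angle between any of mug, bottle, can, vase, bowl's own z axis and vertical above 0.35 rad).
It also fails if it takes over 61 s, if anything falls off the work surface, if the arm or the gripper's body presses on something with over 40 N, if the wrist force passes 120 N, or if a joint passes its speed limit or range.

## Working session

There is one attempt and no reset: what is moved stays moved. The work goes in short steps, each a Python script; the robot and the scene stay as the last script left them, time stands still between calls to the robot, and variables do not carry over. Pictures are saved under pics/ and viewed, about 8 in all and at most 12, crops included, and the job is handed in when it is done.

```bash
mkdir -p pics; python3 - <<'E'
from station import r
import cv2,pickle
d={}
for n in("top","side"):
    s=r.snapshot(n); d[n]=s; cv2.imwrite(f"pics/{n}0.png",s["frame"][:,:,::-1])
    print(n,s["fx"],s["cx"],s["cy"],s["R"],s["t"])
pickle.dump(d,open("s0.pkl","wb"))
print(r.sense())
E
```

```text
top 385.0332073973363 278.3567418262204 209.2514566943045 [[-0.01793383 -0.99969     0.01727079]
 [-0.9880147   0.01507038 -0.15362236]
 [ 0.15331446 -0.01981883 -0.98797869]] [-0.01409074  0.58883894  1.03584794]
side 480.18960727997865 270.0693830555428 207.48779818156797 [[ 0.99973857  0.01849187  0.01344741]
 [ 0.02224508 -0.65068517 -0.75902171]
 [-0.00528571  0.75912242 -0.65092642]] [-0.56408439  0.01217693  1.15780224]
{'clock': 0.1, 'joints': array([-6.97696262e+01,  5.25851720e+00,  7.05736556e+01, -1.33683967e-03,
        1.04265797e+02, -3.24806530e+00]), 'joint_vel': array([-0.11682045, -0.14459768, -0.14917503, -0.06046798, -0.05780568,
        0.01080285]), 'joint_torque': array([ 3.78927376e-03, -4.47857273e+01, -4.07569778e+01,  7.01060216e-02,
        2.84794247e-02, -8.63615082e-05]), 'tcp_pos': array([ 0.23906245, -0.55037829,  0.40363563]), 'orientation': array([-1.79902115e+02, -4.25675978e-03,  2.34781072e+01]), 'contact_force': array([ 0.83338709, -0.58091261,  0.19332304]), 'torque': array([-0.01063397, -0.02076056, -0.00825785]), 'opening': 0.08740280626787954}
```

View pics/top0.png

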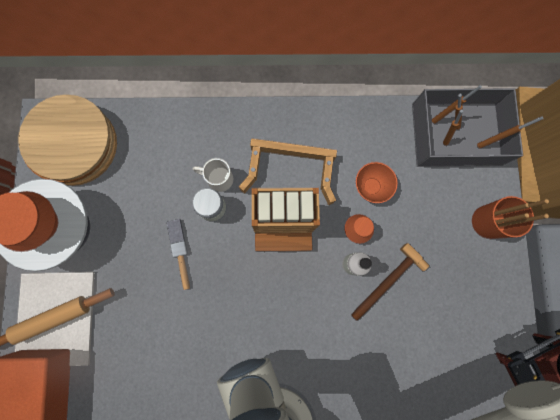

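View pics/side0.png

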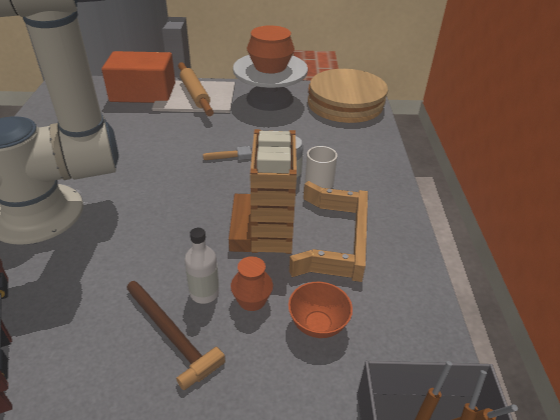

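Top view: the crate column's top is around (286,207) and the toe board spans about (255–313, 233–251). The dock stop is at about (252–335, 142–158), with mug (216,172) and can (208,203) on the left, and vase (360,229), bottle (359,264) and bowl (377,183) on the right. The side view agrees. I'll zoom in for precise corners.

```bash
python3 - <<'E'
import cv2,pickle,numpy as np
d=pickle.load(open("s0.pkl","rb"))
f=d["top"]["frame"][130:270,190:390,::-1]
cv2.imwrite("pics/topz.png",cv2.resize(f,None,fx=4,fy=4,interpolation=cv2.INTER_CUBIC))
f=d["side"]["frame"][120:290,220:380,::-1]
cv2.imwrite("pics/sidez.png",cv2.resize(f,None,fx=3.5,fy=3.5,interpolation=cv2.INTER_CUBIC))
E
```

```text
(no output)
```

View pics/topz.png

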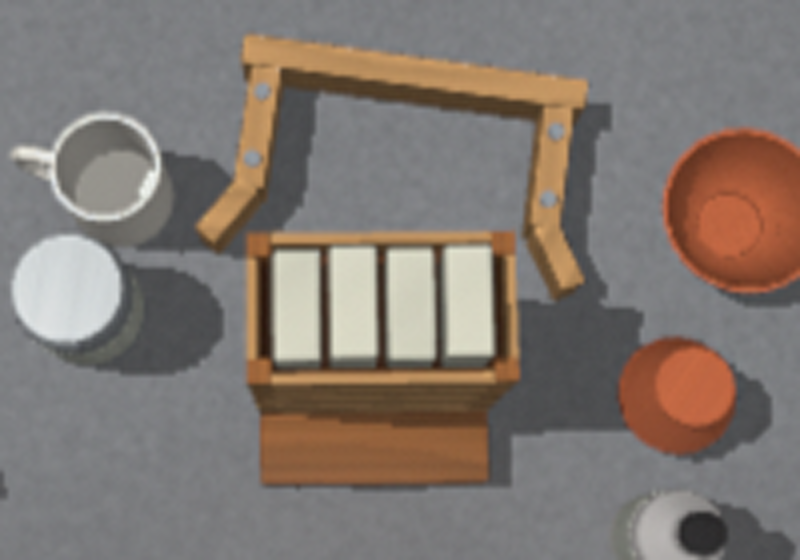

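View pics/sidez.png

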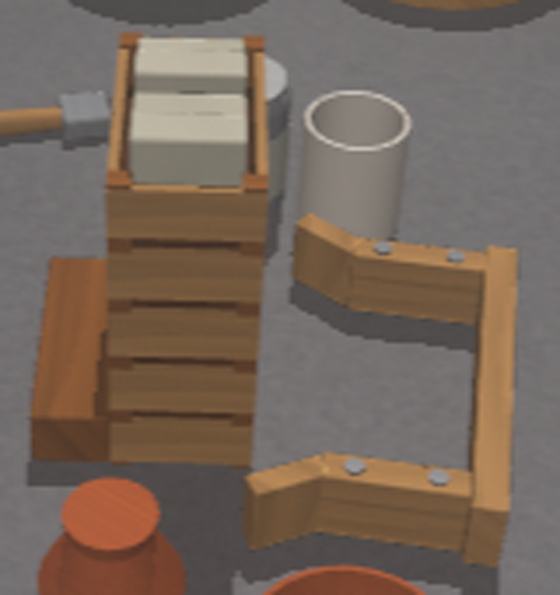

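Zoomed top view (4×): dock stop's top near edge runs (281,68)→(541,105), cheek inner edges (281,68)→(263,187) and (541,105)→(527,222). Toe board top near edge is (262,484)→(489,484). Crate rim corners are (249,235), (514,235), (518,380) and (249,383). The side zoom matches, with toe board front corners at (50,258) and (33,418).

```bash
cat > h.py <<'E'
import numpy as np, cv2, pickle
def ray(s,uv,z):
    uv=np.atleast_2d(uv).astype(float)
    c=np.c_[(uv[:,0]-s["cx"])/s["fx"],(uv[:,1]-s["cy"])/s["fy"],np.ones(len(uv))]
    R,t=np.array(s["R"]),np.array(s["t"]); w=c@R; o=-R.T@t   # R^T c
    k=(z-o[2])/w[:,2]; return (o+k[:,None]*w)[:,:2]
def fit(model,world):  # 2D rigid (Kabsch)
    m,w=np.array(model,float),np.array(world); mc,wc=m.mean(0),w.mean(0)
    H=(m-mc).T@(w-wc); a=np.arctan2(H[0,1]-H[1,0],H[0,0]+H[1,1])
    R=np.array([[np.cos(a),-np.sin(a)],[np.sin(a),np.cos(a)]]); t=wc-R@mc
    return t,np.degrees(a),np.linalg.norm((m@R.T+t)-w,axis=1)
E
python3 - <<'E'
import pickle,numpy as np
from h import *
np.set_printoptions(precision=4,suppress=True)
d=pickle.load(open("s0.pkl","rb")); T,S=d["top"],d["side"]
tz=lambda *p:(np.array(p)+.5)/4-.5+[190,130]
sz=lambda *p:(np.array(p)+.5)/3.5-.5+[220,120]
dm=[(0,.095),(0,-.095),(-.09,.095),(-.09,-.095)]
print("dock top",fit(dm,ray(T,tz((281,68),(541,105),(263,187),(527,222)),.05)))
print("dock side far/near cheek ends stop", ray(S,sz((486,252),(472,478),(355,245),(322,457)),.05))
ct=[(.07,.08),(.07,-.08),(-.02,-.08),(-.02,.08)]
w=ray(T,tz((249,235),(514,235),(518,380),(249,383)),.24);print(w)
print("crate top rim",fit(ct,w))
w=ray(T,tz((262,484),(489,484)),.04);print(w,"toe",fit([(-.07,.08),(-.07,-.08)],w))
w=ray(S,sz((50,258),(33,418)),.04);print(w,"toe side",fit([(-.07,.08),(-.07,-.08)],w))
w=ray(S,sz((122,38),(264,40),(268,188),(108,186)),.24);print(w,"rim side",fit([(-.02,.08),(.07,.08),(.07,-.08),(-.02,-.08)],w))
for n,p,z in(("mug",(106,166),.09),("can",(67,290),.11),("vase",(695,386),.1),("bottle",(703,534),.17),("bowl",(738,210),.055)): print(n,ray(T,tz(p),z))
E
```

```text
dock top (array([ 0.7567, -0.0672]), np.float64(-8.81607531792778), array([0.0012, 0.002 , 0.0011, 0.0019]))
dock side far/near cheek ends stop [[ 0.7756  0.0455]
 [ 0.7413 -0.1691]
 [ 0.6858  0.0501]
 [ 0.6534 -0.1546]]
[[ 0.6082  0.0405]
 [ 0.606  -0.1132]
 [ 0.5213 -0.1126]
 [ 0.5221  0.0411]]
crate top rim (array([ 0.5394, -0.0358]), np.float64(-0.5121682100174902), array([0.0036, 0.0042, 0.004 , 0.0038]))
[[ 0.4742  0.0426]
 [ 0.4715 -0.1151]] toe (array([ 0.5429, -0.0375]), np.float64(-0.9809878389550932), array([0.0011, 0.0011]))
[[ 0.4756  0.0408]
 [ 0.477  -0.1168]] toe side (array([ 0.5463, -0.0374]), np.float64(0.5070230285871536), array([0.0012, 0.0012]))
[[ 0.5285  0.0036]
 [ 0.6131  0.0048]
 [ 0.6121 -0.1431]
 [ 0.5274 -0.1445]] rim side (array([ 0.5453, -0.0698]), np.float64(-0.08963215656469956), array([0.0073, 0.0058, 0.0074, 0.0057]))
mug [[0.6894 0.1448]]
can [[0.6005 0.167 ]]
vase [[ 0.5313 -0.2479]]
bottle [[ 0.4331 -0.2312]]
bowl [[ 0.6605 -0.2959]]
```

```bash
python3 - <<'E'
from station import r
import numpy as np
np.set_printoptions(precision=3,suppress=True)
yaw=-0.3
p=np.array([.425,-.038])
for z in(.45,.40,.194): print(r.inverse_kinematics([*p,z],[180,0,yaw]))
r.servo_line([.239,-.55,.46],speed=.15)
r.reach([*p,.42],[180,0,yaw]); 
r.servo_line([*p,.194],speed=.12); r.wait(.3)
f0=r.sense()["contact_force"]; print(f0,r.sense()["tcp_pos"],r.sense()["clock"])
x=p[0]
while x<.472:
    x+=.003; r.servo_line([x,p[1],.194],speed=.03)
    s=r.sense(); f=s["contact_force"]-f0
    if f[0]<-2: break
print(x,f,s["torque"],s["tcp_pos"],s["clock"],s["opening"])
E
```

```text
[ -9.68  -20.502  89.352  -0.    111.151  80.62 ]
[ -9.68  -21.719  95.394  -0.    106.325  80.62 ]
[ -9.68  -19.089 114.377  -0.     84.711  80.62 ]
[-0.191  0.282  0.588] [ 0.425 -0.038  0.194] 4.9167
0.464 [-5.59   0.021  3.049] [0.051 0.792 0.026] [ 0.464 -0.038  0.194] 8.1667 0.08769763746211398
```

Contact came at x=0.464, so the toe face is at about 0.474, which matches the vision. Now I'll push along the dock axis while turning the crate square.

```bash
cat > push.py <<'E'
from station import r
import numpy as np
D=np.array([.757,-.067]); DY=-8.8
def rot(a): a=np.radians(a); return np.array([[np.cos(a),-np.sin(a)],[np.sin(a),np.cos(a)]])
def tool(xd,yd,rel):           # crate pose in the dock -> tool pose
    o=D+rot(DY)@[xd,yd]; return o+rot(DY+rel)@[-.080,0], DY+rel
def push(x0,x1,y,rel,n,fmax=20,speed=.03):
    for x in np.linspace(x0,x1,n+1)[1:]:
        p,a=tool(x,y(x),rel(x))
        r.servo_line([*p,.194],[180,0,a],speed=speed)
        s=r.sense(); f=rot(-DY)@s["contact_force"][:2]
        print(round(x,4),f.round(1),s["torque"].round(2),s["tcp_pos"].round(4),round(s["clock"],1))
        if -f[0]>fmax: print("STOP force"); break
E
python3 - <<'E'
from push import *
import cv2
x0=-.2145
print(tool(x0,-.0034,8.5))
push(x0,-.13,lambda x:np.interp(x,[x0,-.13],[-.0034,0]),lambda x:np.interp(x,[x0,x0+.08],[8.5,0]),8)
for n in("top","side"):
    s=r.snapshot(n); cv2.imwrite(f"pics/{n}1.png",s["frame"][:,:,::-1])
import cv2
f=cv2.imread("pics/top1.png")[120:290,180:380]; g=cv2.imread("pics/side1.png")[120:290,220:420]
cv2.imwrite("pics/mid.png",cv2.resize(cv2.hconcat([f,g]),None,fx=2,fy=2,interpolation=cv2.INTER_CUBIC))
E
```

```text
(array([ 0.46450596, -0.03712564]), -0.3000000000000007)
-0.2039 [-11.7  -1.2] [0.13 1.62 0.04] [ 0.474  -0.0366  0.1939] 8.7
-0.1934 [-10.2  -0.9] [0.19 1.59 0.08] [ 0.4846 -0.0361  0.1939] 9.2
-0.1828 [-11.    0.7] [ 0.31  1.6  -0.06] [ 0.4951 -0.0357  0.1939] 9.7
-0.1723 [-11.1   0. ] [ 0.39  1.58 -0.02] [ 0.5057 -0.0353  0.1939] 10.2
-0.1617 [-10.4  -0.3] [ 0.37  1.67 -0.02] [ 0.5164 -0.0349  0.1939] 10.7
-0.1511 [-10.9   1.1] [ 0.33  1.64 -0.01] [ 0.5271 -0.0346  0.1939] 11.2
-0.1406 [-11.2   0.8] [ 0.38  1.62 -0.02] [ 0.5378 -0.0342  0.1939] 11.7
-0.13 [-9.8 -0.5] [ 0.31  1.62 -0.02] [ 0.5484 -0.0345  0.1939] 12.2
```

View pics/mid.png

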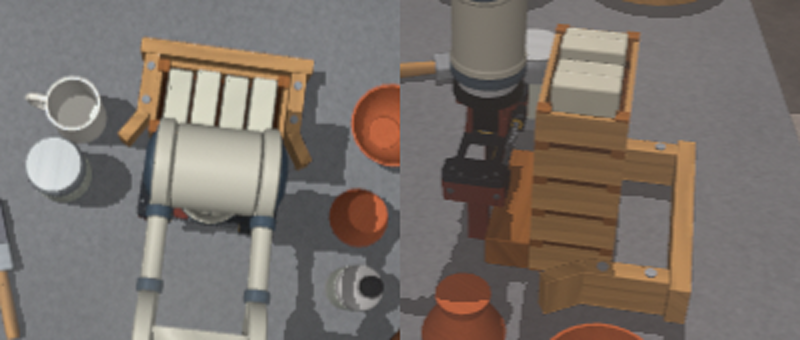

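The crate is upright and square, and it is entering the dock between the cheeks. In the top half, its far rim at about (165–280, 68–85) runs parallel to the stop. It's sliding at a steady 11 N, so I'll push on to the stop with a force guard.

```bash
python3 - <<'E'
from push import *
import cv2
push(-.13,-.08,lambda x:0,lambda x:0,5)
push(-.08,-.060,lambda x:0,lambda x:0,10,fmax=18,speed=.015)
s=r.sense(); p=np.array(s["tcp_pos"])
b=rot(DY)@[-.07,0]
q=p+[b[0],b[1],0]; r.servo_line(q,speed=.06)
r.servo_line(q+[0,0,.2],speed=.15)
r.reach([.3,-.3,.42],[180,0,0]); r.wait(.3)
print(r.sense()["contact_force"],r.sense()["clock"])
import pickle; d={}
for n in("top","side"):
    s=r.snapshot(n); d[n]=s; cv2.imwrite(f"pics/{n}2.png",s["frame"][:,:,::-1])
pickle.dump(d,open("s2.pkl","wb"))
f=cv2.imread("pics/top2.png")[130:270,190:390]
cv2.imwrite("pics/topz2.png",cv2.resize(f,None,fx=4,fy=4,interpolation=cv2.INTER_CUBIC))
g=cv2.imread("pics/side2.png")[120:290,220:420]
cv2.imwrite("pics/sidez2.png",cv2.resize(g,None,fx=3.5,fy=3.5,interpolation=cv2.INTER_CUBIC))
E
```

```text
-0.12 [-11.   -0.4] [0.37 1.59 0.02] [ 0.5583 -0.036   0.1939] 12.8
-0.11 [-10.7  -0.1] [0.4  1.6  0.06] [ 0.5682 -0.0376  0.1939] 13.3
-0.1 [-10.3  -0.4] [0.37 1.6  0.05] [ 0.5781 -0.0391  0.1939] 13.8
-0.09 [-11.1  -0.4] [0.41 1.57 0.12] [ 0.588  -0.0406  0.1939] 14.3
-0.08 [-9.9  0. ] [0.36 1.58 0.09] [ 0.5979 -0.0422  0.1939] 14.7
-0.078 [-11.8   0.2] [0.39 1.86 0.03] [ 0.5995 -0.0424  0.1939] 15.0
-0.076 [-12.6  -0.3] [0.4  1.89 0.06] [ 0.6015 -0.0427  0.1939] 15.3
-0.074 [-13.1  -1.2] [0.42 1.93 0.06] [ 0.6035 -0.043   0.1939] 15.6
-0.072 [-12.6  -0.4] [0.49 1.88 0.06] [ 0.6055 -0.0433  0.1939] 15.9
-0.07 [-11.7   0. ] [0.43 1.9  0.05] [ 0.6074 -0.0436  0.1939] 16.2
-0.068 [-14.8   0.2] [0.39 2.32 0.05] [ 0.6091 -0.0439  0.1939] 16.4
-0.066 [-24.1   0.6] [0.63 3.71 0.03] [ 0.6099 -0.044   0.1939] 16.7
STOP force
[0.69550855 0.27356024 0.74035394] 21.225
```

View pics/topz2.png

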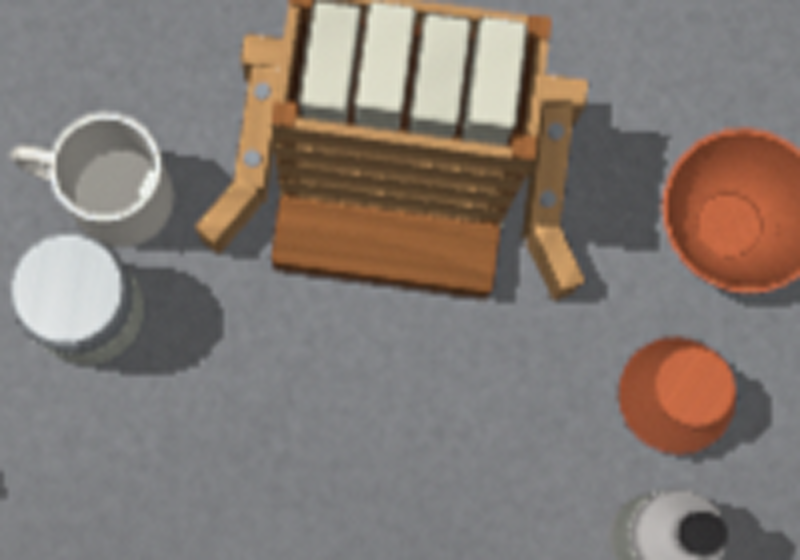

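View pics/sidez2.png

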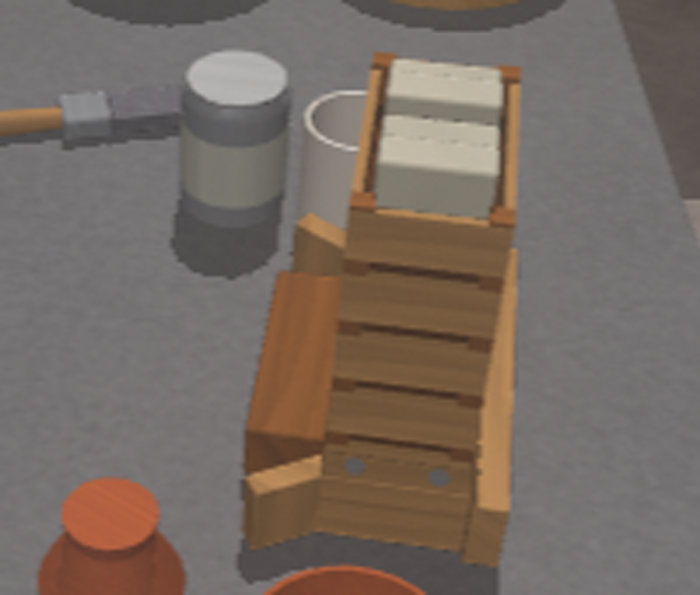

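The top zoom shows the crate home: toe board near edge about (274,266)→(492,292), parallel to the stop, with similar gaps to both cheeks. The neighbours haven't moved, and in the side view the column stands upright against the stop. One numeric check, then I'll hand in.

```bash
python3 - <<'E'
import pickle,numpy as np
from h import *
from push import r,D,DY,rot
d=pickle.load(open("s2.pkl","rb"))
tz=lambda *p:(np.array(p)+.5)/4-.5+[190,130]
w=ray(d["top"],tz((274,266),(492,292)),.04); t,a,e=fit([(-.07,.08),(-.07,-.08)],w)
x=rot(-DY)@(t-D); print("dock frame",x,"rel yaw",a-DY,e)
if x[0]>-.078 and abs(x[1])<.015 and abs(a-DY)<3:
    print(r.hand_in())
E
```

```text
dock frame [-0.07139524  0.00227082] rel yaw 1.0410158533884086 [0.00217851 0.00217851]
the job is handed in; nothing more can be done
None
```

The crate is home in the dock, upright and nearly square, and the job is handed in. I pushed it low on the toe board with open fingertips, turning it about 8.5° on the way to square it with the dock. The push took a steady 10–13 N.

- **Contact with the stop:** the force rose to 24 N at the end, showing the crate had met the stop. I then backed off, raised the hand and moved it away.
- **Final position:** in the dock's frame the camera put the crate at x = −71 mm (home is −70), y = +2 mm and about 1° from square.
- **Surroundings:** the last views show the crate upright and the nearby objects where they were. The mallet and most of the brush were outside those close-ups, so I did not check them again. The hand was clear, at about 21 s on the clock.
- **Disagreements:** before the push, the crate's upper rim gave a poor position fit (4–7 mm error, and the side view was about 30 mm off in y). I think the rim is lower than the 240 mm I assumed. I used the toe board instead, and first contact agreed with it to about 1 mm. The fingers also ended about 3 mm further along than my estimate of the stop, which is within camera error.

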